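# Latch the hand rest at the cup's banding wheel

### The job

Bring the hand rest into working position at the banding wheel that has the cup on it: with the fingertips push that stand's sprung carriage by its back face towards the cup until it has passed its stop pin, then draw back so that the spring returns it against the pin and it stays latched there, half way along its travel. The rest bar must not touch the cup. Do not touch the rest bar or lift anything, and leave the cup, the other stand and everything else on the table as they are.

Things in the scene. Friction and masses are not known exactly. Their poses are not given: they have to be found in the camera images.
- stand: the stand whose wheel carries the cup: plywood base 305 x 164 x 14 mm; its origin is on the table, x runs along the carriage's travel towards the wheel, z up; the base reaches from x = -150 to +155 mm. The aluminium banding wheel (120 mm across, top 52 mm above the table, fixed) has its centre at x = +90 mm, y = 0.
- carriage_push (a point): centre of the back face of this stand's carriage, the face to push; moves with the carriage. The carriage is an aluminium block 70 long (x), 100 wide (y), its underside 18 mm and its top 62 mm above the table; the back face is upright, 100 wide and 44 high, looks along the stand's -x, and at rest lies at stand x = -135 mm, y = 0, 40 mm above the table (the base sticks out 15 mm behind it, 14 mm high). A lug on its +y side rides over the stop pin.
- carriage (a joint): travel of this carriage in m along the stand's +x: 0 = parked (where it starts), 0.09 = end stop. A spring drives it back towards 0, with about 3 N at 0 and 6 N at 0.06; riding over the pin adds up to about 3 N. At about 0.045 the stop pin springs up behind the lug; let go just beyond that, the carriage comes back and stays latched at about 0.045. Let go earlier, it returns to 0. At about 0.066 (0.063 at least) the rest bar would touch the cup.
- stop_pin (a joint): brass stop pin, 10 mm across, standing upright beside the carriage at stand x = -45 mm, y = +62 mm: 0 = fully up (its top 42 mm above the table), grows to 0.018 as it is pressed down by the passing lug
- rest_bar (a point): centre of the hand rest's wooden cross bar (82 mm wide along the stand's y, 12 mm thick), 88 mm above the table; moves with the carriage. A 10 mm steel rod rises from the carriage's top 55 mm ahead of its back face, to the bar's height, and runs forward to the bar, which is 111 mm ahead of the back face.
- cup: straight pale clay cup without handle, 84 mm across, 95 mm high, loose on the wheel of this stand; origin at the centre of its underside
- spare_carriage (a joint): travel in m of the carriage of the other stand, which is alike but has nothing on its wheel; 0 = parked, to be left there
- spare_stand: the other stand, with the bare wheel, alike in every size, to be left alone: same origin and axes as the first
- jar: closed clear jar, 60 mm wide, 75 mm high, standing between the two stands; not to be disturbed; origin at its underside
- brush: brush with a wooden handle, 170 mm long, lying beyond the jar; not to be disturbed; origin at its underside
- bowl: terracotta bowl, 130 mm wide, 50 mm high, at the left; not to be disturbed; origin at its underside
- rib: flat wooden potter's rib, 100 x 50 x 8 mm, lying at the left; not to be disturbed; origin at its underside
- vase: pale closed clay vase, 90 mm wide, 140 mm high, at the right; not to be disturbed; origin at its underside
- clay_block: reddish block, 80 x 50 x 50 mm, between the stands, nearer the robot than the jar; not to be disturbed; origin at its underside
- palette: spatula, 190 mm long, lying at the right, near the robot; not to be disturbed; origin at its underside

How it is judged:
On the way:
1. the carriage is pushed past the stop pin, which springs up behind it (value of joint carriage above 0.043 m and value of joint stop_pin below 0.004 m), for 0.05 s.
At the end, for the whole second after the job is handed in: The carriage of the stand with the cup rests latched against its raised stop pin (travel between 41 and 48 mm, pin up within 4 mm, at rest); the cup stands within 6 mm of where it was, the other carriage is parked within 5 mm, and no bystander has moved more than 20 mm (value of joint carriage between 0.041 and 0.048 m and velocity of joint carriage between -0.01 and 0.01 m/s and value of joint stop_pin below 0.004 m and distance of cup from where it was at the start of the episode below 0.006 m and angle between cup's own z axis and vertical below 0.08 rad and value of joint spare_carriage below 0.005 m and distance of each of jar, brush, bowl, rib, vase, clay_block, palette from where it was at the start of the episode below 0.02 m); the robot touches nothing.
It fails at once if the rest touches the cup (contact force between any of carriage_c3, carriage_c4, carriage_c5 and cup above 0.3 N).
It fails at once if the robot pushes or takes hold of the rest (contact force between any of the fingers, the arm and carriage_c3 above 2 N or contact force between any of the fingers, the arm and carriage_c4 above 2 N or contact force between any of the fingers, the arm and carriage_c5 above 2 N).
It fails at once if the cup is shifted, tipped or lifted (distance of cup from where it was at the start of the episode above 0.008 m or angle between cup's own z axis and vertical above 0.15 rad).
It fails at once if the other stand's carriage is pushed (value of joint spare_carriage above 0.008 m).
It fails at once if a bystander is knocked over, moved or lifted (distance of any of jar, brush, bowl, rib, vase, clay_block, palette from where it was at the start of the episode above 0.03 m).
It also fails if it takes over 40 s, if anything falls off the work surface, if the arm or the gripper's body presses on something with over 40 N, if the wrist force passes 120 N, or if a joint passes its speed limit or range.

### The arm

A 6-joint arm with a two-finger parallel gripper is mounted at the origin on the work surface. World frame = base frame: x ahead of the robot, y to its left, z up, the work surface at z = 0. Lengths are in m, angles in rad, forces in N, time in s.
With the tool pointing down it reaches from about 0.4 to 0.825 m from the base axis. Payload 7 kg.
Tool frame: the origin (TCP) lies on the centre line of the jaws, within the pads' length; the fingertips stand 19 mm ahead of it and the grasp point (between the pads) is the TCP (tip_reach is the distance from the TCP to the fingertips, in m); z points along the fingers, y is the line along which they close (so a half turn about z gives the same grasp; the last joint's range is limited). The gripper opens to 85 mm and grips with 20 to 120 N. Pads are 22 mm wide; open, the fingers measure 114 mm over their backs; the gripper's body (76 mm by 85 mm) begins 54 mm behind the grasp point. The pads swing forward as they close: fully open they stand 13 mm farther back than shut.
Start: joints at [0.288, 0.359, 0.012, 0, -1.224, -0.288], TCP at [0.675, -0, 0.25] pointing down, gripper open.
Joint ranges: [-3.07, 3.07], [-1.43, 2.12], [-1.02, 1.25], [-3.03, 1.67], [-3.05, -0], [-3.03, 3.03]. Speed limits (rad/s): [2.39, 2.39, 3.01, 3.14, 3.14, 3.14].

### API

Orientations are given as a rotation vector (axis times angle).
In Python, from workcell import * gives the robot as it stands. The module is installed in compiled form; this text tells all that it offers.
- The arm moves only by the tool carry_out, never from a script. Its argument "increments" is a list of rows, each an object of numbers: "tx", "ty", "tz": the shift along the tool's x, y, z as a fraction of full scale; "ax", "ay", "az": the turn, a rotation vector about the tool's x, y, z as a fraction of full scale; "claw": the opening, from -1 (shut) to 1 (fully open). A call has exactly 5 rows; each row shifts and turns the commanded pose from where the row before left it, along the tool's axes as they then stand; what a row does not reach is not made up. Full scale, the value 1, is 25 cm for a shift and pi rad for a turn. A row lasts 1/8 s, in which the tool goes at most 62.5 mm and 10.7 degrees, less where a joint would pass 70% of its speed; a pose out of reach is approached as far as the arm can. A call with a number of a shift or a turn outside -1 to 1 is refused whole. A call with a gripper value outside its range is refused whole. The fingers move at their own pace and stop on an object; the grip force is fixed at half the most. Time passes only in rows, so rows that do not move let the fingers close, or fill a call up. It gives the time, the measured TCP pose, the force, the opening and the grip force at its end, in the units of the state.
- observe(): the state, without advancing time (a new reading comes with each control period).
- get_image(name): name is "scene" or "side" or "wrist"; returns the picture (400x640x3 uint8, red, green, blue); there is no depth.
- camera_info(name): a dict with "mtx" (3x3 intrinsics, pixels), "R" (3x3) and "t" (3): a world point X has camera coordinates R X + t. Camera axes: x right, y down, z forward; pixel columns grow to the right and rows downward; lengths in m; the calibration is good to about 2 mm. A picture is of the moment at which its call begins: read the wrist's pose just before it. camera_info takes no time and is no camera call; for the wrist camera it gives the pose at the moment of the call.
- job_done(): hands the job in; it is judged then, once.
The state is a dict: "time": time; "qpos": joint angles; "dq": joint speeds; "effort": joint torques, N m; "tool_pos": TCP position; "tool_rot": TCP orientation; "contact_force": force on the tool from outside, world axes, zero at the start; "torque": the same for the moment, N m; "gripper_width": finger opening in m; "gripper_force": force on a finger pad.
Only numpy, scipy, OpenCV 4.12 (cv2) and the standard library are available. Lean on these libraries where they do the work, as an engineer would, in place of code of your own. Each camera call takes 0.05 s, during which the arm holds its last target. There are 200 camera calls.

## Working session

There is one attempt and no reset: what is moved stays moved. The work goes in short steps, Python scripts to look and compute and a tool call to move; the robot and the scene stay as the last step left them, time stands still between calls to the robot, and variables do not carry over. Pictures are saved under pics/ and viewed, at most 10 in all, crops included, and the job is handed in when it is done.

Besides the shell and the picture viewer there is one more tool, called after "Emit:" as name(argument=value, ...) on one line, values as JSON. carry_out: Moves the arm, as the interface text tells. Its arguments: {"type":"object","properties":{"increments":{"type":"array","items":{"type":"object","properties":{"tx":{"type":"number"},"ty":{"type":"number"},"tz":{"type":"number"},"ax":{"type":"number"},"ay":{"type":"number"},"az":{"type":"number"},"claw":{"type":"number"}}}}},"required":["increments"]}

```bash
mkdir -p pics
python3 - <<'E'
from workcell import *
import cv2,numpy as np
s=observe();print(s)
for n in ["scene","side"]:
    im=get_image(n);cv2.imwrite(f"pics/{n}0.png",im[:,:,::-1])
    c=camera_info(n);print(n,c)
E
```

```text
{'time': 0.0, 'qpos': array([ 2.88118284e-01,  3.59387151e-01,  1.10723906e-02, -3.40625897e-04,
       -1.22410399e+00, -2.88099009e-01]), 'dq': array([ 9.60052328e-05,  2.37116046e-04, -6.46426705e-04,  8.96368369e-04,
       -3.51747636e-04,  4.82282811e-04]), 'effort': array([ 2.55543900e-04, -5.83324420e+01,  2.93422562e+01,  6.93659976e+00,
       -6.00149287e-03, -1.14765509e-06]), 'tool_pos': array([ 6.74555159e-01, -1.31383127e-05,  2.49371091e-01]), 'tool_rot': array([ 2.22043353e+00, -2.22064831e+00, -1.65721257e-03]), 'contact_force': array([-0.00395664,  0.03960196,  0.4436066 ]), 'torque': array([ 0.05217851, -0.03342912,  0.02602526]), 'gripper_force': 0.0, 'gripper_width': 0.08564586757442301}
scene {'mtx': array([[461.82644961,   0.        , 318.66709962],
       [  0.        , 461.82644961, 206.9951367 ],
       [  0.        ,   0.        ,   1.        ]]), 'R': array([[-0.75959464,  0.6503514 ,  0.00768362],
       [ 0.44266426,  0.52560428, -0.72649053],
       [-0.47651268, -0.54843705, -0.68713352]]), 't': array([ 0.40635405, -0.21108477,  1.82175979])}
side {'mtx': array([[431.28280042,   0.        , 313.8457107 ],
       [  0.        , 431.28280042, 200.65038856],
       [  0.        ,   0.        ,   1.        ]]), 'R': array([[ 0.96205103, -0.27286258,  0.00195505],
       [-0.17217877, -0.61259012, -0.77141935],
       [ 0.21168912,  0.74180817, -0.6363241 ]]), 't': array([-0.55480436,  0.18099092,  1.17387894])}
```

View pics/scene0.png

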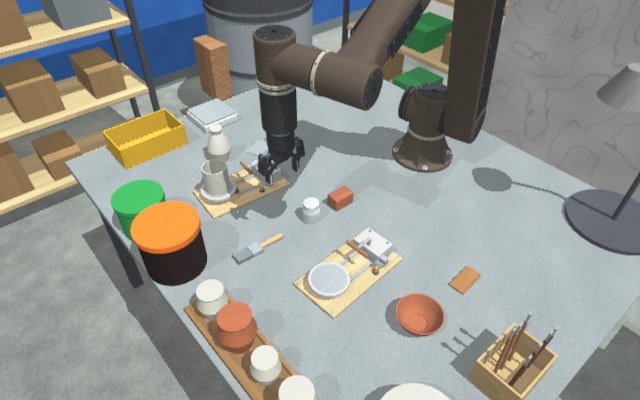

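View pics/side0.png

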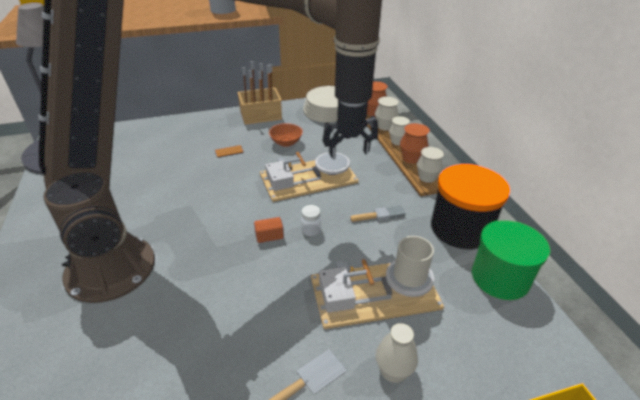

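The scene view shows the cup stand partly behind the gripper, at about (240,185). The side view shows it clear: base around (313–440, 265–325), carriage at (338,288), cup at (412,262). I'll measure in the side view.

```bash
cat > h.py <<'E'
from workcell import *
import cv2,numpy as np
def ray(n,uv,z):
    c=camera_info(n);R,t=c["R"],c["t"]
    uv=np.atleast_2d(np.array(uv,float));d=np.c_[uv,np.ones(len(uv))]@np.linalg.inv(c["mtx"]).T@R
    o=-R.T@t;return o+d*((z-o[2])/d[:,2])[:,None]
def proj(n,X):
    c=camera_info(n);p=(np.atleast_2d(X)@c["R"].T+c["t"])@c["mtx"].T;return p[:,:2]/p[:,2:]
E
python3 - <<'E'
from h import *
im=cv2.imread("pics/side0.png")
cv2.imwrite("pics/crop1.png",cv2.resize(im[225:340,295:455],None,fx=5,fy=5,interpolation=cv2.INTER_CUBIC))
hsv=cv2.cvtColor(im,cv2.COLOR_BGR2HSV)
m=cv2.inRange(hsv,(10,60,90),(28,255,255)); w=np.zeros_like(m); w[255:335,300:450]=m[255:335,300:450]
n,l,st,_=cv2.connectedComponentsWithStats(w);k=1+np.argmax(st[1:,4])
c=np.argwhere(l==k)[:,::-1]
P=ray("side",c,0.014)[:,:2]
r=cv2.minAreaRect((P*1000).astype(np.float32));print(st[k],r);print(cv2.boxPoints(r))
E
```

```text
[ 320  287  124   42 2172] ((654.2262573242188, -327.7507019042969), (75.1483154296875, 304.5517272949219), 85.10258483886719)
[[ 499.29855 -352.1876 ]
 [ 802.7384  -378.18777]
 [ 809.15393 -303.3138 ]
 [ 505.7141  -277.31363]]
```

View pics/crop1.png

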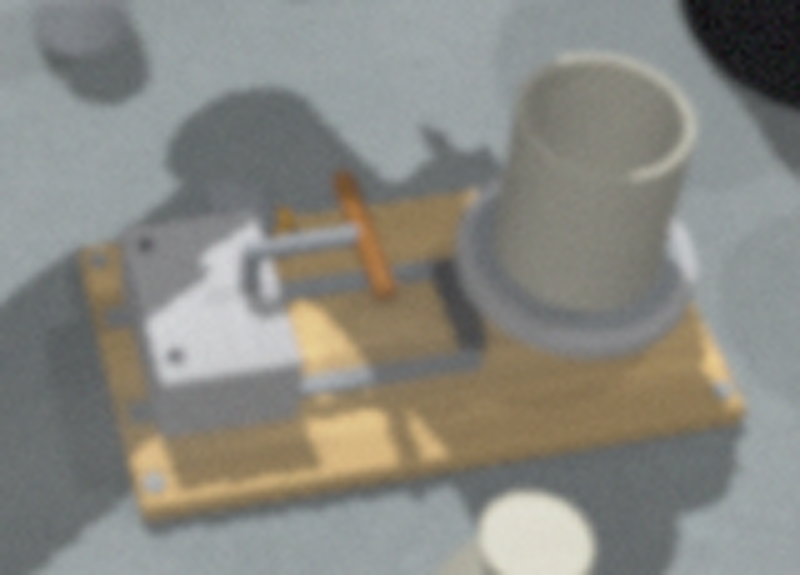

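The crop shows: carriage top corners at about (125,228), (255,208), (300,362), (160,383); base top corners at about (80,248), (138,502), (742,402); cup at the right.

Run:
```python
from h import *
f=lambda a:(np.array(a,float)+.5)/5-.5+[295,225]
A=ray("side",f([[125,228],[255,208],[300,362],[160,383]]),.062)
B=ray("side",f([[80,248],[138,502],[742,402]]),.014)
C=ray("side",f([[605,118]]),.147)
print(A,B,C,sep="\n")
print([np.linalg.norm(A[i]-A[i-1]) for i in range(4)],np.linalg.norm(B[0]-B[1]),np.linalg.norm(B[2]-B[1]))
a=np.array(B[2]-B[1]);b=B[0]-B[1]
print("yaw",np.degrees(np.arctan2(a[1],a[0])),np.degrees(np.arctan2(-b[0],b[1])))
yaw=np.arctan2(a[1],a[0])
x=np.array([np.cos(yaw),np.sin(yaw)]);y=np.array([-x[1],x[0]])
for nm,P,L in[("B",B,[(-150,82),(-150,-82),(155,-82)]),("A",A,[(-135,50),(-65,50),(-65,-50),(-135,-50)]),("cup",C,[(90,0)])]:
  for p,(u,v) in zip(P,L): print(nm,(p[:2]-u*.001*x-v*.001*y).round(4))
print(camera_info("wrist"))
im=get_image("wrist");cv2.imwrite("pics/w0.png",im[:,:,::-1])
```

```text
[[ 0.52998033 -0.21731407  0.062     ]
 [ 0.59735067 -0.22241584  0.062     ]
 [ 0.58616691 -0.31981676  0.062     ]
 [ 0.51875528 -0.31346654  0.062     ]]
[[ 0.51561987 -0.18383601  0.014     ]
 [ 0.50024595 -0.34164911  0.014     ]
 [ 0.80311757 -0.36750432  0.014     ]]
[[ 0.7476051  -0.28469744  0.147     ]]
[np.float64(0.09680547527185047), np.float64(0.06756323651529957), np.float64(0.09804089284797574), np.float64(0.06771006666824078)] 0.15856018110735584 0.3039732053787204
yaw -4.879332900677861 -5.564115232048833
B [ 0.6581 -0.2783]
B [ 0.6567 -0.2727]
B [ 0.6557 -0.2726]
A [ 0.6602 -0.2786]
A [ 0.6579 -0.2778]
A [ 0.6552 -0.2755]
A [ 0.6575 -0.2751]
cup [ 0.6579 -0.277 ]
{'mtx': array([[317.31010133,   0.        , 321.04066372],
       [  0.        , 317.31010133, 201.37260826],
       [  0.        ,   0.        ,   1.        ]]), 'R': array([[-9.99999126e-01,  1.20687078e-04,  1.31691807e-03],
       [ 5.12835600e-04,  9.53289461e-01,  3.02057842e-01],
       [-1.21894964e-03,  3.02058253e-01, -9.53288690e-01]]), 't': array([ 0.67542605, -0.03921911,  0.38029116])}
```

Emit:
carry_out(increments=[{"az": 0.028,"claw": -1},{"tx": 0.15,"ty": 0.09,"claw": -1},{"tx": 0.15,"ty": 0.09,"claw": -1},{"tx": 0.15,"ty": 0.09,"claw": -1},{"tx": 0.15,"ty": 0.09,"claw": -1}])

```text
invalid input at $.increments[0]: expected keys tx, ty, tz, ax, ay, az, claw
```

Emit:
carry_out(increments=[{"tx": 0.15,"ty": 0.1,"claw": -1},{"tx": 0.15,"ty": 0.1,"claw": -1},{"tx": 0.15,"ty": 0.1,"claw": -1},{"tx": 0.05,"ty": 0.03,"claw": -1},{"claw": -1}])

```text
invalid input at $.increments[0]: expected keys tx, ty, tz, ax, ay, az, claw
```

```bash
cat >> h.py <<'E'
O=np.array([.6575,-.276]);YAW=np.radians(-5.1);SX=np.array([np.cos(YAW),np.sin(YAW)]);SY=np.array([-SX[1],SX[0]])
def st():
    s=observe();p=s["tool_pos"];d=p[:2]-O
    print("t",s["time"],"pos",p.round(4),"stand xy mm",(d@SX*1e3).round(1),(d@SY*1e3).round(1),"F",s["contact_force"].round(1),"F.x",(s["contact_force"][:2]@SX).round(2),"w",s["gripper_width"],"rot",s["tool_rot"].round(4))
E
python3 - <<'E'
from h import *
st()
im=get_image("side");cv2.imwrite("pics/side1.png",im[:,:,::-1])
im=get_image("scene");cv2.imwrite("pics/scene1.png",im[:,:,::-1])
R=cv2.Rodrigues(observe()["tool_rot"])[0];print(R.round(3))
E
```

```text
t 0.15 pos [ 0.6747 -0.      0.2496] stand xy mm -7.4 276.4 F [ 0.3  0.2 -0.7] F.x 0.26 w 0.0855578219799153 rot [ 2.2206e+00 -2.2208e+00 -1.3000e-03]
[[-0.    -1.    -0.001]
 [-1.     0.    -0.   ]
 [ 0.     0.001 -1.   ]]
```

View pics/side1.png

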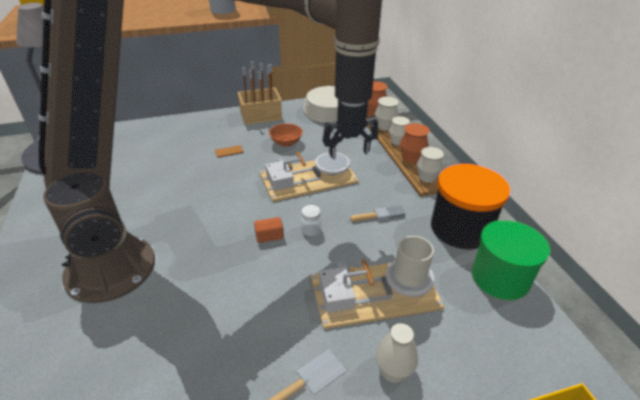

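The picture is unchanged: both calls were refused, because every row must carry all the keys.

Emit:
carry_out(increments=[{"tx": 0,"ty": 0,"tz": 0,"ax": 0,"ay": 0,"az": 0.028,"claw": -1},{"tx": 0.15,"ty": 0.09,"tz": 0,"ax": 0,"ay": 0,"az": 0,"claw": -1},{"tx": 0.15,"ty": 0.09,"tz": 0,"ax": 0,"ay": 0,"az": 0,"claw": -1},{"tx": 0.15,"ty": 0.09,"tz": 0,"ax": 0,"ay": 0,"az": 0,"claw": -1},{"tx": 0.15,"ty": 0.09,"tz": 0,"ax": 0,"ay": 0,"az": 0,"claw": -1}])

```text
time: 0.88
tool_pos: [0.5711, -0.1425, 0.2503]
tool_rot: [2.122, -2.317, -0.0]
contact_force: [1.1, -0.8, 0.1]
gripper_width: 0.0004
gripper_force: 0.0
```

Emit:
carry_out(increments=[{"tx": 0.15,"ty": 0.1,"tz": 0,"ax": 0,"ay": 0,"az": 0,"claw": -1},{"tx": 0.15,"ty": 0.1,"tz": 0,"ax": 0,"ay": 0,"az": 0,"claw": -1},{"tx": 0.15,"ty": 0.1,"tz": 0,"ax": 0,"ay": 0,"az": 0,"claw": -1},{"tx": 0.05,"ty": 0.03,"tz": 0,"ax": 0,"ay": 0,"az": 0,"claw": -1},{"tx": 0,"ty": 0,"tz": 0,"ax": 0,"ay": 0,"az": 0,"claw": -1}])

```text
time: 1.5
tool_pos: [0.4786, -0.2594, 0.2505]
tool_rot: [-2.12, 2.318, -0.0]
contact_force: [-0.2, 0.5, -0.2]
gripper_width: -0.0
gripper_force: 0.0
```

Run:
```python
from h import *
st()
im=get_image("side");cv2.imwrite("pics/side2.png",im[:,:,::-1])
R=cv2.Rodrigues(observe()["tool_rot"])[0];print(R.round(3))
```

```text
t 1.5 pos [ 0.4786 -0.2594  0.2505] stand xy mm -179.6 0.6 F [-0.2  0.5 -0.2] F.x -0.27 w -1.3080663871103283e-05 rot [-2.1195e+00  2.3184e+00 -5.0000e-04]
[[-0.089 -0.996  0.   ]
 [-0.996  0.089  0.   ]
 [-0.    -0.    -1.   ]]
```

View pics/side2.png

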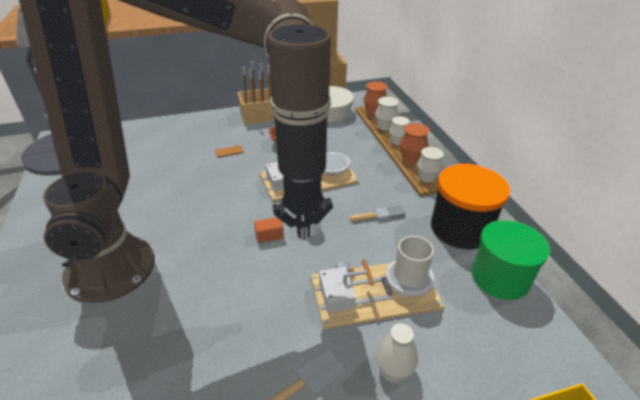

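The closed fingers point down behind the carriage, with tips at about (303,237) and wide knuckles at (280–330,210). A quarter turn puts the wide direction along the stand's y, clear of the rod and stiffer for pushing.

Emit:
carry_out(increments=[{"tx": 0,"ty": 0,"tz": 0.05,"ax": 0,"ay": 0,"az": 0.05,"claw": -1},{"tx": 0,"ty": 0,"tz": 0.05,"ax": 0,"ay": 0,"az": 0.05,"claw": -1},{"tx": 0,"ty": 0,"tz": 0.05,"ax": 0,"ay": 0,"az": 0.05,"claw": -1},{"tx": 0,"ty": 0,"tz": 0.05,"ax": 0,"ay": 0,"az": 0.05,"claw": -1},{"tx": 0,"ty": 0,"tz": 0.05,"ax": 0,"ay": 0,"az": 0.05,"claw": -1}])

```text
time: 2.17
tool_pos: [0.48, -0.2578, 0.1872]
tool_rot: [1.068, -2.954, -0.0]
contact_force: [0.1, 0.9, 0.1]
gripper_width: 0.0001
gripper_force: 0.0
```

Emit:
carry_out(increments=[{"tx": 0,"ty": 0,"tz": 0.07,"ax": 0,"ay": 0,"az": 0.05,"claw": -1},{"tx": 0,"ty": 0,"tz": 0.07,"ax": 0,"ay": 0,"az": 0.05,"claw": -1},{"tx": 0,"ty": 0,"tz": 0.07,"ax": 0,"ay": 0,"az": 0.05,"claw": -1},{"tx": 0,"ty": 0,"tz": 0.07,"ax": 0,"ay": 0,"az": 0.05,"claw": -1},{"tx": 0,"ty": 0,"tz": 0.06,"ax": 0,"ay": 0,"az": 0.05,"claw": -1}])

```text
time: 2.8
tool_pos: [0.4798, -0.2578, 0.1019]
tool_rot: [-0.144, -3.138, -0.0]
contact_force: [0.2, 0.5, -0.0]
gripper_width: 0.0001
gripper_force: 0.0
```

Run:
```python
from h import *
st()
im=get_image("side");cv2.imwrite("pics/side3.png",cv2.resize(im[190:350,240:460,::-1],None,fx=3.5,fy=3.5,interpolation=cv2.INTER_CUBIC))
R=cv2.Rodrigues(observe()["tool_rot"])[0];print(R.round(3))
```

```text
t 2.8 pos [ 0.4798 -0.2578  0.1019] stand xy mm -178.6 2.4 F [ 0.2  0.5 -0. ] F.x 0.14 w 0.0001028848814714867 rot [-1.4400e-01 -3.1378e+00 -2.0000e-04]
[[-0.995  0.099 -0.003]
 [ 0.099  0.995  0.001]
 [ 0.003  0.001 -1.   ]]
```

View pics/side3.png

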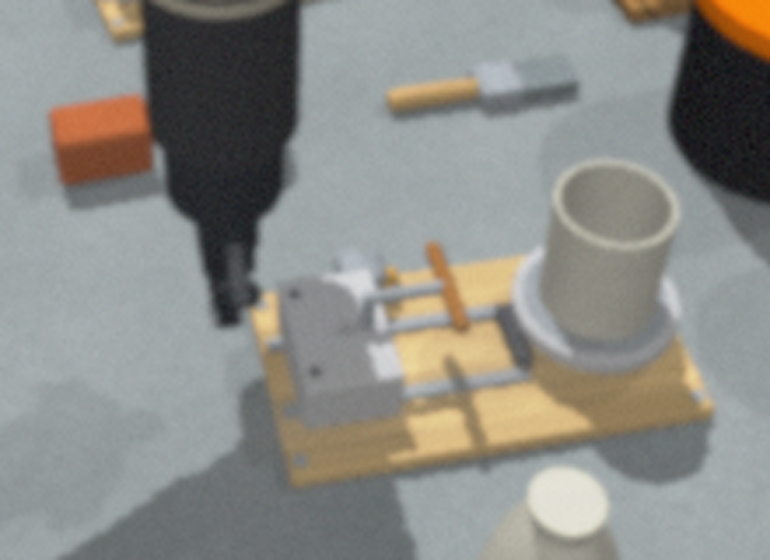

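Tips are at crop (228,322), i.e. pixel (305,282), just behind the base's rear corner. I'll check the fingertip height from this.

Run:
```python
from h import *
for z in (.06,.07,.083,.1): print(z,proj("side",[.4798,-.2578,z]))
```

```text
0.06 [[304.46537332 287.24263193]]
0.07 [[304.41607139 284.57255308]]
0.083 [[304.35106942 281.05219574]]
0.1 [[304.26447688 276.36254298]]
```

Tip reach is about 20 mm, as stated. Go down to TCP z ≈ 0.055 and approach to a few mm behind the face.

Emit:
carry_out(increments=[{"tx": 0,"ty": 0,"tz": 0.1,"ax": 0,"ay": 0,"az": 0,"claw": -1},{"tx": 0,"ty": 0,"tz": 0.09,"ax": 0,"ay": 0,"az": 0,"claw": -1},{"tx": -0.05,"ty": 0,"tz": 0,"ax": 0,"ay": 0,"az": 0,"claw": -1},{"tx": -0.05,"ty": 0,"tz": 0,"ax": 0,"ay": 0,"az": 0,"claw": -1},{"tx": 0,"ty": 0,"tz": 0,"ax": 0,"ay": 0,"az": 0,"claw": -1}])

```text
time: 3.48
tool_pos: [0.5062, -0.2611, 0.0563]
tool_rot: [0.136, 3.136, -0.001]
contact_force: [-0.4, -0.2, 0.8]
gripper_width: 0.0001
gripper_force: 0.0
```

Run:
```python
from h import *
st()
```

```text
t 3.475 pos [ 0.5062 -0.2611  0.0563] stand xy mm -152.0 1.4 F [-0.4 -0.2  0.8] F.x -0.35 w 9.720867312058729e-05 rot [ 1.3590e-01  3.1364e+00 -8.0000e-04]
```

Emit:
carry_out(increments=[{"tx": -0.01,"ty": 0,"tz": 0,"ax": 0,"ay": 0,"az": 0,"claw": -1},{"tx": -0.01,"ty": 0,"tz": 0,"ax": 0,"ay": 0,"az": 0,"claw": -1},{"tx": -0.01,"ty": 0,"tz": 0,"ax": 0,"ay": 0,"az": 0,"claw": -1},{"tx": 0,"ty": 0,"tz": 0,"ax": 0,"ay": 0,"az": 0,"claw": -1},{"tx": 0,"ty": 0,"tz": 0,"ax": 0,"ay": 0,"az": 0,"claw": -1}])

```text
time: 4.1
tool_pos: [0.5112, -0.2616, 0.0553]
tool_rot: [-0.138, -3.138, -0.0]
contact_force: [0.6, -0.1, 0.3]
gripper_width: 0.0003
gripper_force: 0.0
```

Run:
```python
from h import *
st()
```

```text
t 4.1 pos [ 0.5112 -0.2616  0.0553] stand xy mm -147.0 1.3 F [ 0.6 -0.1  0.3] F.x 0.56 w 0.00031235794778955857 rot [-1.3820e-01 -3.1384e+00 -1.0000e-04]
```

No contact yet. Continue in small steps, watching the force.

Emit:
carry_out(increments=[{"tx": -0.01,"ty": 0,"tz": 0,"ax": 0,"ay": 0,"az": 0,"claw": -1},{"tx": 0,"ty": 0,"tz": 0,"ax": 0,"ay": 0,"az": 0,"claw": -1},{"tx": 0,"ty": 0,"tz": 0,"ax": 0,"ay": 0,"az": 0,"claw": -1},{"tx": 0,"ty": 0,"tz": 0,"ax": 0,"ay": 0,"az": 0,"claw": -1},{"tx": 0,"ty": 0,"tz": 0,"ax": 0,"ay": 0,"az": 0,"claw": -1}])

```text
time: 4.72
tool_pos: [0.5135, -0.2618, 0.0551]
tool_rot: [-0.138, -3.138, -0.0]
contact_force: [-1.8, -0.5, 0.5]
gripper_width: 0.0001
gripper_force: 1.6
```

Emit:
carry_out(increments=[{"tx": -0.01,"ty": 0,"tz": 0,"ax": 0,"ay": 0,"az": 0,"claw": -1},{"tx": 0,"ty": 0,"tz": 0,"ax": 0,"ay": 0,"az": 0,"claw": -1},{"tx": 0,"ty": 0,"tz": 0,"ax": 0,"ay": 0,"az": 0,"claw": -1},{"tx": 0,"ty": 0,"tz": 0,"ax": 0,"ay": 0,"az": 0,"claw": -1},{"tx": 0,"ty": 0,"tz": 0,"ax": 0,"ay": 0,"az": 0,"claw": -1}])

```text
time: 5.35
tool_pos: [0.5162, -0.2621, 0.0552]
tool_rot: [-0.138, -3.138, -0.0]
contact_force: [-3.3, 0.2, -0.5]
gripper_width: -0.0003
gripper_force: 1.7
```

Emit:
carry_out(increments=[{"tx": -0.01,"ty": 0,"tz": 0,"ax": 0,"ay": 0,"az": 0,"claw": -1},{"tx": 0,"ty": 0,"tz": 0,"ax": 0,"ay": 0,"az": 0,"claw": -1},{"tx": 0,"ty": 0,"tz": 0,"ax": 0,"ay": 0,"az": 0,"claw": -1},{"tx": 0,"ty": 0,"tz": 0,"ax": 0,"ay": 0,"az": 0,"claw": -1},{"tx": 0,"ty": 0,"tz": 0,"ax": 0,"ay": 0,"az": 0,"claw": -1}])

```text
time: 5.98
tool_pos: [0.5187, -0.2623, 0.0552]
tool_rot: [-0.138, -3.138, -0.0]
contact_force: [-3.4, -0.5, -2.1]
gripper_width: 0.0002
gripper_force: 1.7
```

Run:
```python
from h import *
st()
```

```text
t 5.975 pos [ 0.5187 -0.2623  0.0552] stand xy mm -139.5 1.3 F [-3.4 -0.5 -2.1] F.x -3.32 w 0.00016721497689561453 rot [-1.3820e-01 -3.1382e+00 -1.0000e-04]
```

Contact began at TCP stand x ≈ -145.5 mm (expected -146), with 3.3 N of spring force, so travel ≈ TCP x + 145.5. Push on towards 0.045 first.

Emit:
carry_out(increments=[{"tx": -0.03,"ty": 0,"tz": 0,"ax": 0,"ay": 0,"az": 0,"claw": -1},{"tx": -0.03,"ty": 0,"tz": 0,"ax": 0,"ay": 0,"az": 0,"claw": -1},{"tx": -0.03,"ty": 0,"tz": 0,"ax": 0,"ay": 0,"az": 0,"claw": -1},{"tx": -0.03,"ty": 0,"tz": 0,"ax": 0,"ay": 0,"az": 0,"claw": -1},{"tx": -0.03,"ty": 0,"tz": 0,"ax": 0,"ay": 0,"az": 0,"claw": -1}])

```text
time: 6.6
tool_pos: [0.5552, -0.2655, 0.055]
tool_rot: [-0.139, -3.136, -0.001]
contact_force: [-5.5, 0.4, -1.7]
gripper_width: 0.0002
gripper_force: 2.9
```

Emit:
carry_out(increments=[{"tx": -0.01,"ty": 0,"tz": 0,"ax": 0,"ay": 0,"az": 0,"claw": -1},{"tx": -0.01,"ty": 0,"tz": 0,"ax": 0,"ay": 0,"az": 0,"claw": -1},{"tx": 0,"ty": 0,"tz": 0,"ax": 0,"ay": 0,"az": 0,"claw": -1},{"tx": 0,"ty": 0,"tz": 0,"ax": 0,"ay": 0,"az": 0,"claw": -1},{"tx": 0,"ty": 0,"tz": 0,"ax": 0,"ay": 0,"az": 0,"claw": -1}])

```text
time: 7.22
tool_pos: [0.5604, -0.2659, 0.055]
tool_rot: [-0.139, -3.137, -0.0]
contact_force: [-4.7, 0.6, -1.9]
gripper_width: 0.0004
gripper_force: 2.6
```

Run:
```python
from h import *
st()
im=get_image("side");cv2.imwrite("pics/side4.png",cv2.resize(im[225:340,295:455,::-1],None,fx=5,fy=5,interpolation=cv2.INTER_CUBIC))
```

```text
t 7.225 pos [ 0.5604 -0.2659  0.055 ] stand xy mm -97.6 1.4 F [-4.7  0.6 -1.9] F.x -4.73 w 0.00037952609005298084 rot [-1.3850e-01 -3.1373e+00 -4.0000e-04]
```

View pics/side4.png

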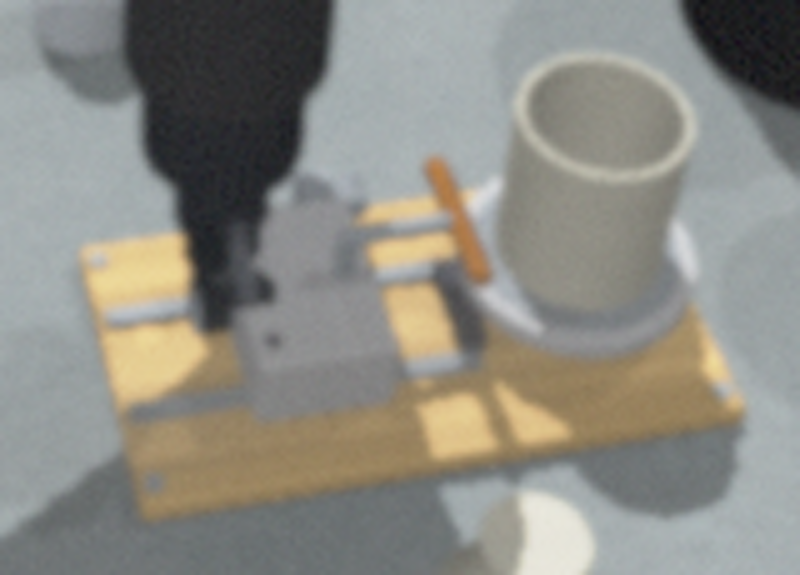

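The carriage has moved forward about 48 mm: the bar's near end went from about (385,293) to (485,275) and is still clear of the cup. Add 5 mm for margin (limit 63), then draw back.

Emit:
carry_out(increments=[{"tx": -0.01,"ty": 0,"tz": 0,"ax": 0,"ay": 0,"az": 0,"claw": -1},{"tx": -0.01,"ty": 0,"tz": 0,"ax": 0,"ay": 0,"az": 0,"claw": -1},{"tx": 0,"ty": 0,"tz": 0,"ax": 0,"ay": 0,"az": 0,"claw": -1},{"tx": 0,"ty": 0,"tz": 0,"ax": 0,"ay": 0,"az": 0,"claw": -1},{"tx": 0,"ty": 0,"tz": 0,"ax": 0,"ay": 0,"az": 0,"claw": -1}])

```text
time: 7.9
tool_pos: [0.5653, -0.2664, 0.055]
tool_rot: [-0.139, -3.137, -0.0]
contact_force: [-5.8, -0.3, -2.7]
gripper_width: 0.0
gripper_force: 2.8
```

Emit:
carry_out(increments=[{"tx": 0.01,"ty": 0,"tz": 0,"ax": 0,"ay": 0,"az": 0,"claw": -1},{"tx": 0.01,"ty": 0,"tz": 0,"ax": 0,"ay": 0,"az": 0,"claw": -1},{"tx": 0.01,"ty": 0,"tz": 0,"ax": 0,"ay": 0,"az": 0,"claw": -1},{"tx": 0.01,"ty": 0,"tz": 0,"ax": 0,"ay": 0,"az": 0,"claw": -1},{"tx": 0.01,"ty": 0,"tz": 0,"ax": 0,"ay": 0,"az": 0,"claw": -1}])

```text
time: 8.52
tool_pos: [0.5555, -0.2656, 0.0563]
tool_rot: [0.137, 3.135, -0.001]
contact_force: [-0.6, -0.4, -0.0]
gripper_width: -0.0
gripper_force: 0.0
```

Emit:
carry_out(increments=[{"tx": 0.01,"ty": 0,"tz": 0,"ax": 0,"ay": 0,"az": 0,"claw": -1},{"tx": 0,"ty": 0,"tz": 0,"ax": 0,"ay": 0,"az": 0,"claw": -1},{"tx": 0,"ty": 0,"tz": 0,"ax": 0,"ay": 0,"az": 0,"claw": -1},{"tx": 0,"ty": 0,"tz": 0,"ax": 0,"ay": 0,"az": 0,"claw": -1},{"tx": 0,"ty": 0,"tz": 0,"ax": 0,"ay": 0,"az": 0,"claw": -1}])

```text
time: 9.15
tool_pos: [0.5513, -0.2652, 0.0553]
tool_rot: [0.138, 3.139, -0.0]
contact_force: [-0.4, -0.0, 0.2]
gripper_width: 0.0001
gripper_force: 0.0
```

Run:
```python
from h import *
st()
```

```text
t 9.15 pos [ 0.5513 -0.2652  0.0553] stand xy mm -106.8 1.3 F [-0.4 -0.   0.2] F.x -0.43 w 8.937185324584927e-05 rot [ 0.1381  3.1385 -0.    ]
```

The force dropped to zero at a travel of about 43 mm, so the carriage is held by the pin. Draw back farther and rise, then look.

Emit:
carry_out(increments=[{"tx": 0.06,"ty": 0,"tz": 0,"ax": 0,"ay": 0,"az": 0,"claw": -1},{"tx": 0.06,"ty": 0,"tz": 0,"ax": 0,"ay": 0,"az": 0,"claw": -1},{"tx": 0.06,"ty": 0,"tz": 0,"ax": 0,"ay": 0,"az": 0,"claw": -1},{"tx": 0.06,"ty": 0,"tz": 0,"ax": 0,"ay": 0,"az": 0,"claw": -1},{"tx": 0.04,"ty": 0,"tz": -0.1,"ax": 0,"ay": 0,"az": 0,"claw": -1}])

```text
time: 9.78
tool_pos: [0.4787, -0.2586, 0.0791]
tool_rot: [-0.139, -3.135, -0.001]
contact_force: [0.8, -0.5, 0.2]
gripper_width: 0.0003
gripper_force: 0.0
```

Emit:
carry_out(increments=[{"tx": 0,"ty": 0,"tz": -0.15,"ax": 0,"ay": 0,"az": 0,"claw": -1},{"tx": 0,"ty": 0,"tz": -0.15,"ax": 0,"ay": 0,"az": 0,"claw": -1},{"tx": 0,"ty": 0,"tz": -0.15,"ax": 0,"ay": 0,"az": 0,"claw": -1},{"tx": 0,"ty": 0,"tz": 0,"ax": 0,"ay": 0,"az": 0,"claw": -1},{"tx": 0,"ty": 0,"tz": 0,"ax": 0,"ay": 0,"az": 0,"claw": -1}])

```text
time: 10.4
tool_pos: [0.4807, -0.2588, 0.1925]
tool_rot: [0.139, 3.139, 0.001]
contact_force: [-0.2, -0.3, -1.2]
gripper_width: -0.0002
gripper_force: 0.0
```

Run:
```python
from h import *
st()
im=get_image("side");cv2.imwrite("pics/side5.png",cv2.resize(im[225:340,295:455,::-1],None,fx=5,fy=5,interpolation=cv2.INTER_CUBIC))
```

```text
t 10.4 pos [ 0.4807 -0.2588  0.1925] stand xy mm -177.6 1.4 F [-0.2 -0.3 -1.2] F.x -0.19 w -0.00015052837138523022 rot [1.3860e-01 3.1385e+00 6.0000e-04]
```

View pics/side5.png

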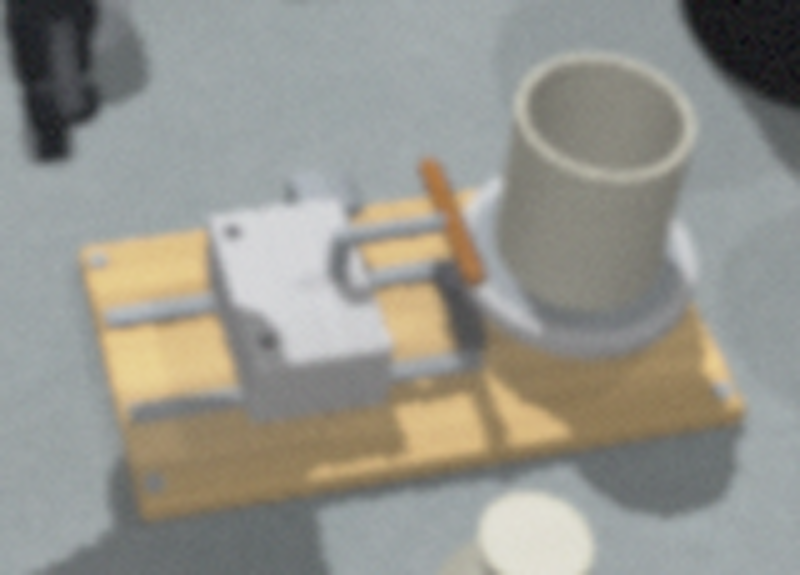

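The carriage is latched about half way: its rear corner has moved from crop (125,228) to (212,213). The cup is where it was, the bar is clear of it, and the gripper is away from everything. Handing in.

```bash
python3 -c "
from workcell import *
print(job_done())"
```

```text
the job is handed in; nothing more can be done
None
```

The hand rest's carriage was pushed past its stop pin and released; the last picture shows it latched at about 45 mm, with the cup unmoved, the rest bar clear of it and the arm well away. The job is handed in, but no verdict came back.

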